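Hang the utensil holder in its seat on the counter rail

TASK

Pick up the steel utensil holder by its grip tab, lift its hook over the raised front lip of the counter rail and lower it so that the tongue stands in the channel behind the lip. Feeling gently, with a light touch only, slide it along the channel until the tongue can drop into the seat recess in the channel floor, lower it fully home there and let go, so that it hangs still; leave the other things on the counter alone.

Things in the scene. Friction and masses are not known exactly. Their poses are not given: they have to be found in the camera images.
- grip_tab (a point): Centre of the black grip tab on top of the loose steel utensil holder (0.2-0.4 kg). Upright slab 10 mm thick (x), 36 wide (y), 45 high; pinch it across its thickness from above. 124.5 mm above the holder's underside, 35 mm to +x of the box centre. The hook's bridge is right below: top 22.5, underside 28.5 mm below this point
- tongue_foot (a point): Centre of the lower end of the hook's tongue, which points down, 6 mm thick (x), 20 wide (y); 7 mm to +x and 52.5 mm below the tab's centre, 72 mm above the holder's underside. Between the tongue and the 4 mm riser on the box's back wall is an 11 mm gap that takes the lip: seen from the tab's centre, gap x = -7 to +4 mm, tongue x = +4 to +10 mm
- holder: The utensil holder: open steel box 56 (x) x 80 (y) x 80 mm high with the hook and grip tab above its back (+x) wall. Origin: centre of the box's underside; x from the box towards the hook, y across, z up. Starts standing upright on the counter
- rail: Fixed steel rail, 374 mm long along its y. Origin: counter level, mid-length, front face of the lip; x from front to back, z up. Lip x 0-6 mm, top 124 mm high; open channel x 6-20; back wall x 20-26, top 134; foot plate behind to x 116. End blocks 136 high close the channel beyond y = -125 and +125. The holder hangs at the front (-x), its x along the rail's x
- rail_mid (a point): Top of the lip at mid-length, on its front face, 124 mm above the counter; axes as the rail. The channel floor (grey plastic) is 110 mm high. One seat recess in it, 25 mm long (y), full channel width, bottom at 100 mm, has its centre anywhere from y = -30 to +30: set anew each time, not measured; feel or look for it. Contact is stiff; over 30 N mars it
- container: Closed clear plastic food container, 156 x 106 x 72 mm high, origin at the centre of its underside; bystander
- cup: Aluminium measuring cup, 72 mm across, 50 high, flat handle to its -x; origin at the centre of its underside; bystander
- spatula: Blue silicone spatula lying on the counter along its x; bystander
- jar: White lidded jar, 80 mm across, 110 high; origin at the centre of its underside; bystander

How it is judged:
On the way, in this order (a step that is already met when the one before it is completed fails the run):
1. the holder is lifted until its tongue's foot is higher than the lip (z of tongue_foot in the frame of rail above 0.126 m), for 0.1 s.
2. the tongue is behind the lip, its foot in the channel below the lip's top (x of tongue_foot in the frame of rail between 0.006 and 0.02 m and y of tongue_foot in the frame of rail between -0.12 and 0.12 m and z of tongue_foot in the frame of rail below 0.118 m), for 0.1 s.
At the end, for the whole second after the job is handed in: The holder hangs released and still (under 20 mm/s), its tongue behind the lip and fully down in the seat recess: its foot within 4 mm of the recess bottom's height, in the channel, the holder upright within 0.17 rad (z of tongue_foot in the frame of rail between 0.096 and 0.104 m and x of tongue_foot in the frame of rail between 0.006 and 0.02 m and y of tongue_foot in the frame of rail between -0.045 and 0.045 m and angle between holder's own z axis and vertical below 0.17 rad and linear speed of holder below 0.02 m/s and contact force between holder and the fingers below 0.1 N); the robot touches nothing.
It fails at once if the holder is pressed or knocked against the rail with more than 30 N (contact force between holder and rail above 30 N).
It fails at once if the robot bears on the rail with more than 10 N (contact force between any of the fingers, the arm and rail above 10 N).
It fails at once if a bystander is moved by more than 20 mm (distance of any of container, cup, spatula, jar from where it was at the start of the episode above 0.02 m).
It also fails if it takes over 64 s, if anything falls off the work surface, if the arm or the gripper's body presses on something with over 40 N, if the wrist force passes 120 N, or if a joint passes its speed limit or range.

ROBOT

A 6-joint arm with a two-finger parallel gripper is mounted at the origin on the work surface. World frame = base frame: x ahead of the robot, y to its left, z up, the work surface at z = 0. Lengths are in m, angles in rad, forces in N, time in s.
With the tool pointing down it reaches from about 0.275 to 0.75 m from the base axis. Payload 10.2 kg.
Tool frame: the origin (TCP) lies midway between the tips of the shut fingers; the grasp point (between the pads) lies 19 mm behind it; y points along the fingers, x is the direction in which the jaws open and shut, and the axes are right-handed (so a half turn about y gives the same grasp; the last joint's range is limited). The gripper opens to 85 mm and grips with 20 to 120 N. Pads are 22 mm wide; open, the fingers measure 114 mm over their backs; the gripper's body (76 mm by 85 mm) begins 54 mm behind the grasp point. The pads swing forward as they close: fully open they stand 13 mm farther back than shut.
Start: joints at [1.019, 0.313, 1.498, -0, 1.331, -0.223], TCP at [0.17, 0.497, 0.231] pointing down, gripper open.
Joint ranges: [-2.94, 2.94], [-0.97, 2.17], [0.19, 2.56], [-1.23, 4.37], [0.02, 3.11], [-2.88, 2.88]. Speed limits (rad/s): [2.39, 2.39, 3.01, 3.14, 3.14, 3.14].

INTERFACE

Orientations are given as a 3x3 rotation matrix whose columns are the frame's x, y, z axes.
In Python, from cell import ctrl gives the robot as it stands.
- The arm moves only by the tool jog_arm, never from a script. Its argument "series" is a list of rows, each a list of 5 numbers: the opening, from 0 (shut) to 1 (fully open), then the shift along the tool's x, y, z in units of 25 mm (1.0 is 25 mm), then the turn about the tool's y in units of 6 degrees (1.0 is 6 degrees). In form: [[grip, dx, dy, dz, spin], ...]. A call has exactly 8 rows; each row is the pose to reach, as a shift and turn from the pose measured when the call began, along the tool's axes at that moment; what a row does not reach only later rows make up. A row lasts 1/10 s, in which the tool goes at most 50 mm and 8.59 degrees, less where a joint would pass 70% of its speed; a pose out of reach is approached as far as the arm can. A call with a gripper value outside its range is refused whole. The fingers move at their own pace and stop on an object; "squeeze" is the grip in N (left out, the last holds). Time passes only in rows, so rows that repeat a pose let the fingers close, or fill a call up. It gives the time, the measured TCP pose, the force and the opening at its end, in the units of the state.
- ctrl.sense(): the state, without advancing time (a new reading comes with each control period).
- ctrl.camera(name): name is "scene" or "top" or "wrist"; returns a dict with "img" (384x512x3 uint8, blue, green, red), "fx", "fy", "cx", "cy" (pixels), "k1" (the pictures are not rectified: a ray, as slopes to the right and down, at radius r is drawn at 1 + k1 r^2 times it, then the intrinsics apply), "T" (4x4, takes a point from camera to world coordinates); the wrist camera has in their place "mount" (4x4, takes a point from camera to tool coordinates, whose origin is the TCP and whose axes are the tool frame's). Camera axes: x right, y up, looking along -z (the intrinsics and any distortion apply to the point x, -y, -z); pixel columns grow to the right and rows downward; lengths in m; the calibration is good to about 2 mm. A picture is of the moment at which its call begins: read the wrist's pose just before it. There is no depth.
- ctrl.close_job(): hands the job in, once; it reports no verdict.
The state is a dict: "time": time; "joint_pos": joint angles; "joint_vel": joint speeds; "joint_efforts": joint torques, N m; "tool_pos": TCP position; "tool_rot": TCP orientation; "contact_force": force on the tool from outside, world axes, zero at the start; "moment": the same for the moment, N m; "width": finger opening in m.
Only numpy, scipy, OpenCV 4.12 (cv2) and the standard library are available. Lean on these libraries where they do the work, as an engineer would, in place of code of your own. Each camera call takes 0.05 s, during which the arm holds its last target.

## Working session

There is one attempt and no reset: what is moved stays moved. The work goes in short steps, Python scripts to look and compute and a tool call to move; the robot and the scene stay as the last step left them, time stands still between calls to the robot, and variables do not carry over. Pictures are saved under pics/ and viewed, and the job is handed in when it is done.

Besides the shell and the picture viewer there is one more tool, called by a JSON object that holds its "api" and its "payload". jog_arm: Moves the arm, as the interface text tells. Its arguments: {"type":"object","properties":{"series":{"type":"array"},"squeeze":{"type":"number"}},"required":["series"]}

```bash
mkdir -p pics; ls; cat > h.py <<'E'
import numpy as np, cv2
from cell import ctrl
def grab(n,fn):
    s=ctrl.sense(); c=ctrl.camera(n); cv2.imwrite('pics/'+fn,c['img'])
    if n=='wrist':
        T=np.eye(4); T[:3,:3]=s['tool_rot']; T[:3,3]=s['tool_pos']; c['T']=T@np.array(c['mount'])
    c['T']=np.array(c['T']); return c
def ray(c,u,v):
    x=(u-c['cx'])/c['fx']; y=(v-c['cy'])/c['fy']; rd=np.hypot(x,y); r=rd
    for _ in range(30): r=rd/(1+c['k1']*r*r)
    k=r/rd if rd>0 else 1
    d=c['T'][:3,:3]@np.array([x*k,-y*k,-1.]); return c['T'][:3,3],d/np.linalg.norm(d)
def plane(c,u,v,z):
    o,d=ray(c,u,v); return o+d*(z-o[2])/d[2]
def proj(c,p):
    q=np.linalg.inv(c['T'])@np.append(p,1); x=q[0]/-q[2]; y=-q[1]/-q[2]; k=1+c['k1']*(x*x+y*y)
    return c['fx']*x*k+c['cx'],c['fy']*y*k+c['cy']
E
python3 - <<'E'
from h import *
import pickle
print(ctrl.sense())
for n in('scene','top','wrist'):
    c=grab(n,n+'0.png'); pickle.dump(c,open(n+'0.pkl','wb')); print(n,c['fx'],c['k1'],c['T'].round(3).tolist())
E
```

```text
pics
{'time': 0.0, 'joint_pos': array([ 1.01857037e+00,  3.13480155e-01,  1.49844217e+00, -9.29910412e-06,
        1.33098852e+00, -2.23347650e-01]), 'joint_vel': array([ 0.00158081,  0.00162942,  0.00141432,  0.00010734, -0.0002928 ,
        0.00016125]), 'joint_efforts': array([ 7.38417675e-04, -4.12270153e+01, -2.59740865e+01, -1.47239180e-04,
        4.20306606e-03, -4.76114474e-05]), 'tool_pos': array([0.16941556, 0.4966437 , 0.23071773]), 'tool_rot': array([[ 3.22979116e-01, -6.83811161e-04, -9.46405845e-01],
       [ 9.46405216e-01, -1.12699239e-03,  3.22979716e-01],
       [-1.28744932e-03, -9.99999131e-01,  2.83167444e-04]]), 'contact_force': array([ 0.1204594 , -0.09854362,  0.16200029]), 'moment': array([ 0.00856716, -0.06155262,  0.02208208]), 'width': 0.08531140630822269}
scene 368.8403395241352 -0.05817228394986913 [[0.309, -0.655, 0.689, 1.255], [0.951, 0.202, -0.234, -0.26], [0.014, 0.728, 0.685, 0.783], [0.0, 0.0, 0.0, 1.0]]
top 396.9673160802904 0.020020747441259493 [[-0.059, 0.977, -0.206, 0.321], [-0.998, -0.059, 0.008, -0.016], [-0.004, 0.206, 0.978, 1.192], [0.0, 0.0, 0.0, 1.0]]
wrist 321.0265983121105 0.02652987834041178 [[0.323, -0.899, -0.295, 0.093], [0.946, 0.306, 0.103, 0.523], [-0.002, -0.313, 0.95, 0.373], [0.0, 0.0, 0.0, 1.0]]
```

View pics/scene0.png

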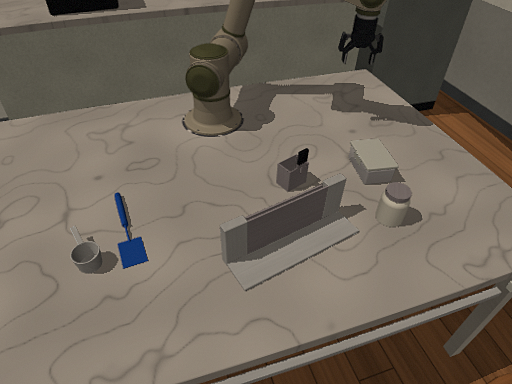

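View pics/top0.png

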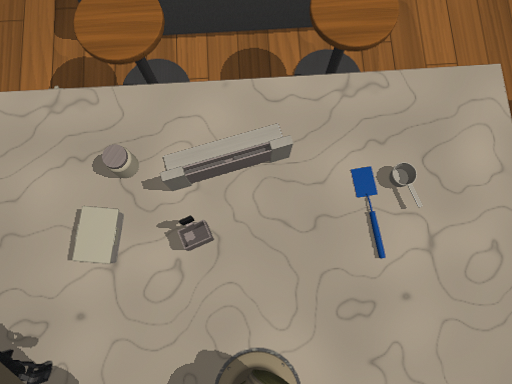

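View pics/wrist0.png

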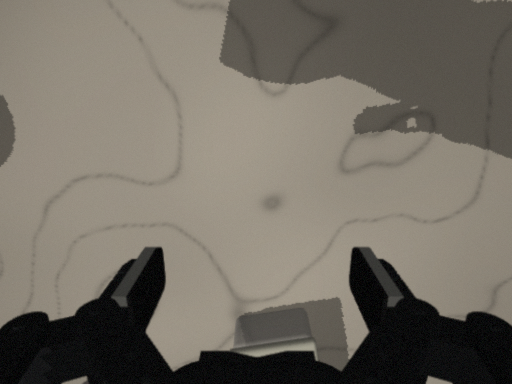

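The scene and top views show the holder at about (195,235) in the top picture with its black tab at (187,220), and the rail at (165-290, 130-185) with the lip facing the robot. The wrist view shows only counter. I'll zoom in on the top and scene pictures.

```bash
python3 - <<'E'
from h import *
a=cv2.imread('pics/top0.png')[115:255,140:300]
cv2.imwrite('pics/top0z.png',cv2.resize(a,None,fx=4.2,fy=4.2,interpolation=cv2.INTER_CUBIC))
a=cv2.imread('pics/scene0.png')[140:290,215:365]
cv2.imwrite('pics/scene0z.png',cv2.resize(a,None,fx=4,fy=4,interpolation=cv2.INTER_CUBIC))
E
```

```text
(no output)
```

View pics/top0z.png

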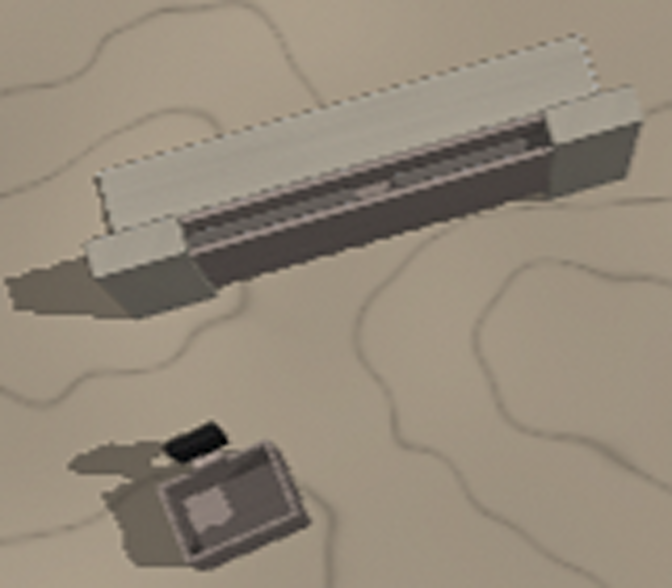

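View pics/scene0z.png

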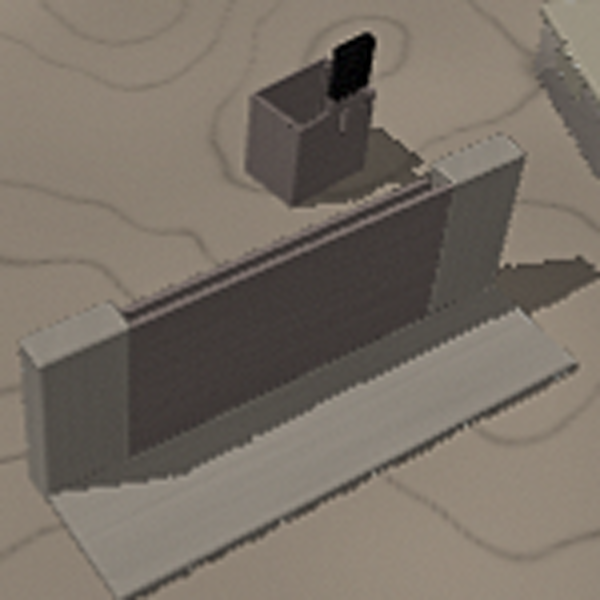

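```bash
python3 - <<'E'
from h import *
import pickle
c=pickle.load(open('top0.pkl','rb'))
P=lambda x,y,z:plane(c,140+(x+.5)/4.2-.5,115+(y+.5)/4.2-.5,z).round(4)
L={'tabtop':[(165,441),(210,422),(227,437),(182,461)]}
for p in L['tabtop']: print(p,P(*p,.147))
print('lip', P(193,250,.124),P(550,151,.124))
print('blockL front top',P(95,278,.136),P(187,253,.136),'R',P(553,140,.136),P(640,121,.136))
print('back',P(89,243,.136),P(181,220,.136),P(548,108,.136),P(635,88,.136))
print('box rim (z .08)',[P(*p,.08) for p in [(161,490),(268,443),(309,522),(208,569)]])
print('bright',P(352,192,.11),P(396,184,.11), P(375,188,.1))
g=cv2.imread('pics/top0.png'); m=(g.max(2)<25).astype(np.uint8); m[:, :150]=0; m[:,230:]=0; m[:200]=0;m[240:]=0
cn,_=cv2.findContours(m,0,2)
for k in cn:
  if cv2.contourArea(k)>8: print(cv2.minAreaRect(k)); u,v=cv2.minAreaRect(k)[0]; print(plane(c,u,v,.147),plane(c,u,v,.1245))
E
```

```text
(165, 441) [0.4746 0.1808 0.147 ]
(210, 422) [0.485  0.1522 0.147 ]
(227, 437) [0.4748 0.1417 0.147 ]
(182, 461) [0.4613 0.1704 0.147 ]
lip [0.604  0.1642 0.124 ] [ 0.6578 -0.0759  0.124 ]
blockL front top [0.5858 0.2262 0.136 ] [0.599  0.1661 0.136 ] R [ 0.6615 -0.0777  0.136 ] [ 0.6711 -0.1362  0.136 ]
back [0.6096 0.2298 0.136 ] [0.6216 0.1695 0.136 ] [ 0.6839 -0.0759  0.136 ] [ 0.6943 -0.1347  0.136 ]
box rim (z .08) [array([0.4517, 0.1967, 0.08  ]), array([0.4789, 0.1244, 0.08  ]), array([0.4245, 0.0989, 0.08  ]), array([0.3976, 0.1667, 0.08  ])]
bright [0.6416 0.0585 0.11  ] [0.6454 0.0286 0.11  ] [0.6464 0.0435 0.1   ]
((187.117919921875, 221.2122802734375), (3.593757390975952, 12.43245792388916), 60.945396423339844)
[0.46905529 0.15919078 0.147     ] [0.47224814 0.16296387 0.1245    ]
```

The rail's yaw comes to about 12.6°, with its mid-lip near (0.631, 0.044). The tab is at about (0.470, 0.160) and the holder's yaw is about 20.6°. The bright patch in the channel, near y = 0.0435, may be the recess. Next I'll hover over the tab and look again.

```bash
cat >> h.py <<'E'
def go(p,yaw):
    s=ctrl.sense(); R=np.array(s['tool_rot']); d=R.T@(np.array(p)-s['tool_pos'])/.025
    cy=np.degrees(np.arctan2(R[1,0],R[0,0])); print('t',s['time'].__round__(2),'units',d.round(3),'spin',round((cy-yaw)/6,3),'yaw now',round(cy,2),'w',round(s['width'],4),'tcp',np.round(s['tool_pos'],4))
E
python3 - <<'E'
from h import *
go([.470,.160,.235],20.6)
E
```

```text
t 0.15 units [ -8.866  -0.16  -15.726] spin 8.427 yaw now 71.16 w 0.0851 tcp [0.1695 0.4967 0.2309]
```

{"api": "jog_arm", "payload": {"series": [[1,-0.9,0,-1.6,0.8],[1,-1.9,0,-3.3,1.8],[1,-2.9,0,-5.1,2.8],[1,-3.9,0,-6.9,3.8],[1,-4.9,0,-8.7,4.8],[1,-5.9,0,-10.5,5.8],[1,-7.0,-0.1,-12.3,6.8],[1,-8.0,-0.16,-14.1,7.8]]}}

```text
time: 0.95
tool_pos: [0.4326, 0.1993, 0.2348]
tool_rot: [[0.913, -0.001, -0.408], [0.408, -0.001, 0.913], [-0.001, -1.0, -0.0]]
contact_force: [0.5, 0.1, 0.6]
width: 0.0851
```

```bash
python3 - <<'E'
from h import *
go([.470,.160,.235],20.6)
E
```

```text
t 0.95 units [ 0.724 -0.009 -2.048] spin 0.584 yaw now 24.1 w 0.0851 tcp [0.4326 0.1993 0.2348]
```

{"api": "jog_arm", "payload": {"series": [[1,0.36,0,-1.0,0.3],[1,0.72,0,-2.05,0.58],[0.5,0.72,0,-2.05,0.58],[0.5,0.72,0,-2.05,0.58],[0.5,0.72,0,-2.05,0.58],[0.5,0.72,0,-2.05,0.58],[0.5,0.72,0,-2.05,0.58],[0.5,0.72,0,-2.05,0.58]]}}

```text
time: 1.75
tool_pos: [0.4697, 0.1603, 0.2349]
tool_rot: [[0.936, -0.0, -0.353], [0.353, -0.001, 0.936], [-0.001, -1.0, -0.0]]
contact_force: [-0.2, 1.3, 0.5]
width: 0.0427
```

```bash
python3 - <<'E'
from h import *
import pickle
go([.470,.160,.235],20.6)
c=grab('wrist','w1.png'); pickle.dump(c,open('w1.pkl','wb'))
print([np.round(proj(c,p)) for p in [(.47,.16,.147),(.631,.044,.124),(.604,.1642,.124),(.6445,.0435,.1)]])
E
```

```text
t 1.75 units [ 0.007 -0.006 -0.015] spin 0.011 yaw now 20.67 w 0.0427 tcp [0.4697 0.1603 0.2349]
[array([258., 193.]), array([370., 344.]), array([404., 231.]), array([373., 330.])]
```

View pics/w1.png

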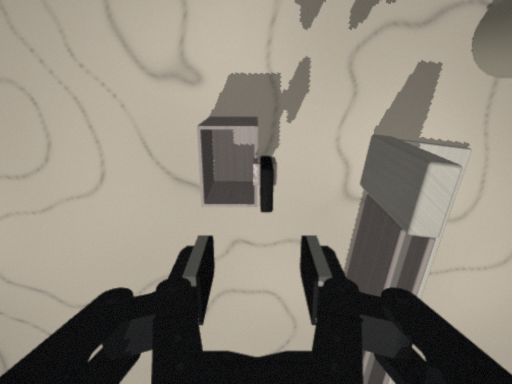

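```bash
python3 - <<'E'
from h import *
a=cv2.imread('pics/w1.png')[110:220,190:300]
a=np.clip(a.astype(float)*1.6+20,0,255).astype(np.uint8)
cv2.imwrite('pics/w1z.png',cv2.resize(a,None,fx=5,fy=5,interpolation=cv2.INTER_CUBIC))
E
```

```text
(no output)
```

View pics/w1z.png

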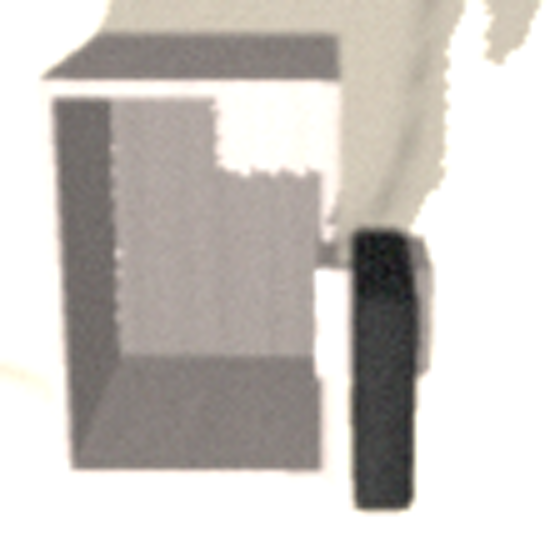

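```bash
python3 - <<'E'
from h import *
import pickle
c=pickle.load(open('w1.pkl','rb'))
P=lambda x,y,z:plane(c,190+(x+.5)/5-.5,110+(y+.5)/5-.5,z).round(4)
q=[P(*p,.147) for p in [(355,302),(413,302),(413,508),(355,508)]];print(q,np.mean(q,0))
q=[P(*p,.08) for p in [(46,80),(340,80),(322,468),(72,468)]];print(q)
for a,b in((0,1),(1,2),(3,2),(0,3)):
  d=q[b]-q[a];print(np.linalg.norm(d),np.degrees(np.arctan2(d[1],d[0])))
print(np.mean(q,0))
t=pickle.load(open('top0.pkl','rb'))
# triangulate tab top centre
def tri(o1,d1,o2,d2):
  A=np.stack([d1,-d2],1); s=np.linalg.lstsq(A,o2-o1,rcond=None)[0]; return o1+s[0]*d1,o2+s[1]*d2
print(tri(*ray(c,266.8,191),*ray(t,140+197/4.2,115+440/4.2)))
E
```

```text
[array([0.4656, 0.1776, 0.147 ]), array([0.4736, 0.1806, 0.147 ]), array([0.4858, 0.1498, 0.147 ]), array([0.4774, 0.1467, 0.147 ])] [0.4756   0.163675 0.147   ]
[array([0.4048, 0.1798, 0.08  ]), array([0.4552, 0.1989, 0.08  ]), array([0.4788, 0.1262, 0.08  ]), array([0.4324, 0.1087, 0.08  ])]
0.053897773608934905 20.755117702383057
0.0764346125783339 -72.01544314555008
0.04959042246240699 20.664226879108966
0.07626906319078529 -68.7845020931009
[0.4428 0.1534 0.08  ]
(array([0.47712323, 0.16117695, 0.13865248]), array([0.47423396, 0.16113795, 0.13822514]))
```

Wrist view: the tab top is at pixels x 261–273, y 170–212, which gives (0.4756, 0.1637). The top view gave (0.470, 0.160). The box corners support the wrist value, with yaw 20.7°. I'll use about (0.475, 0.163) and descend.

```bash
python3 - <<'E'
from h import *
go([.4750,.1630,.1125],20.6)
E
```

```text
t 1.8 units [0.239 4.893 0.034] spin 0.009 yaw now 20.66 w 0.0425 tcp [0.4698 0.1602 0.2348]
```

{"api": "jog_arm", "payload": {"series": [[0.5,0.24,0.8,0.03,0],[0.5,0.24,1.7,0.03,0],[0.5,0.24,2.6,0.03,0],[0.5,0.24,3.5,0.03,0],[0.5,0.24,4.2,0.03,0],[0.5,0.24,4.7,0.03,0],[0.5,0.24,4.89,0.03,0],[0.5,0.24,4.89,0.03,0]]}}

```text
time: 2.6
tool_pos: [0.4751, 0.1629, 0.1125]
tool_rot: [[0.936, -0.001, -0.353], [0.353, -0.001, 0.936], [-0.001, -1.0, -0.0]]
contact_force: [0.9, 1.1, 0.4]
width: 0.0431
```

```bash
python3 - <<'E'
from h import *
go([.4750,.1630,.1125],20.6)
c=grab('wrist','w2.png')
E
```

```text
t 2.6 units [-0.001 -0.     0.003] spin 0.01 yaw now 20.66 w 0.0431 tcp [0.4751 0.1629 0.1125]
```

View pics/w2.png

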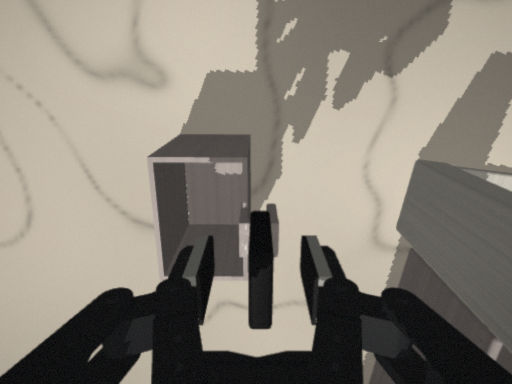

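Wrist view: the tab is at (260, 210–328), between the pads at x 210 and 305. I'll close on it.

{"api": "jog_arm", "payload": {"series": [[0.3,0,0,0,0],[0.2,0,0,0,0],[0.1,0,0,0,0],[0,0,0,0,0],[0,0,0,0,0],[0,0,0,0,0],[0,0,0,0,0],[0,0,0,0,0]], "squeeze": 40}}

```text
time: 3.45
tool_pos: [0.4757, 0.163, 0.1134]
tool_rot: [[0.936, 0.001, -0.353], [0.353, -0.0, 0.936], [0.001, -1.0, -0.001]]
contact_force: [1.3, 1.1, 5.5]
width: 0.0094
```

```bash
python3 - <<'E'
from h import *
go([.4750,.1630,.1125],20.6)
E
```

```text
t 3.45 units [-0.029  0.036  0.009] spin 0.01 yaw now 20.66 w 0.0094 tcp [0.4757 0.163  0.1134]
```

{"api": "jog_arm", "payload": {"series": [[0,0,-0.4,0,0],[0,0,-0.8,0,0],[0,0,-1.3,0,0],[0,0,-1.8,0,0],[0,0,-2.3,0,0],[0,0,-2.7,0,0],[0,0,-3.0,0,0],[0,0,-3.0,0,0]]}}

```text
time: 4.25
tool_pos: [0.4759, 0.1631, 0.1893]
tool_rot: [[0.936, 0.003, -0.353], [0.353, -0.0, 0.936], [0.003, -1.0, -0.001]]
contact_force: [-0.9, -0.7, -3.2]
width: 0.0094
```

```bash
python3 - <<'E'
from h import *
import pickle
go([.4750,.1630,.1875],20.6)
print(ctrl.sense()['contact_force'],ctrl.sense()['moment'])
for n in('top','scene','wrist'):
  c=grab(n,n+'3.png'); pickle.dump(c,open(n+'3.pkl','wb'))
a=cv2.imread('pics/scene3.png')[110:290,215:365]
cv2.imwrite('pics/scene3z.png',cv2.resize(a,None,fx=3.3,fy=3.3,interpolation=cv2.INTER_CUBIC))
a=cv2.imread('pics/top3.png')[115:255,140:300]
cv2.imwrite('pics/top3z.png',cv2.resize(a,None,fx=4.2,fy=4.2,interpolation=cv2.INTER_CUBIC))
E
```

```text
t 4.25 units [-0.036  0.074  0.008] spin 0.011 yaw now 20.66 w 0.0094 tcp [0.4759 0.1631 0.1893]
[-0.92839122 -0.67757849 -3.15136911] [ 0.01893204 -0.09886744 -0.00128335]
```

View pics/scene3z.png

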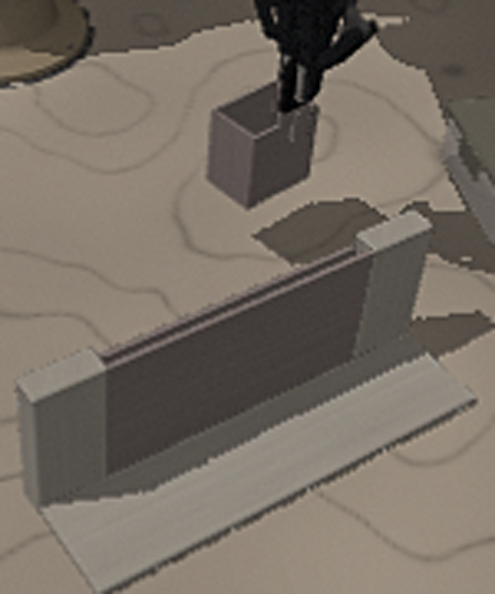

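View pics/wrist3.png

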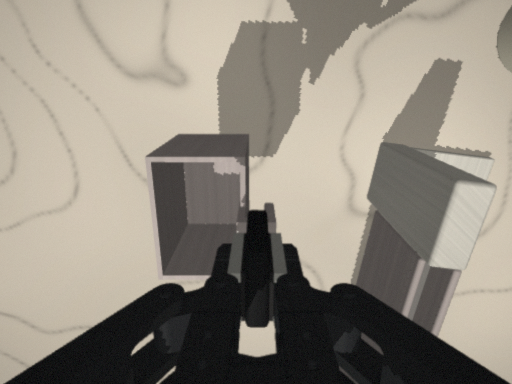

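View pics/top3z.png

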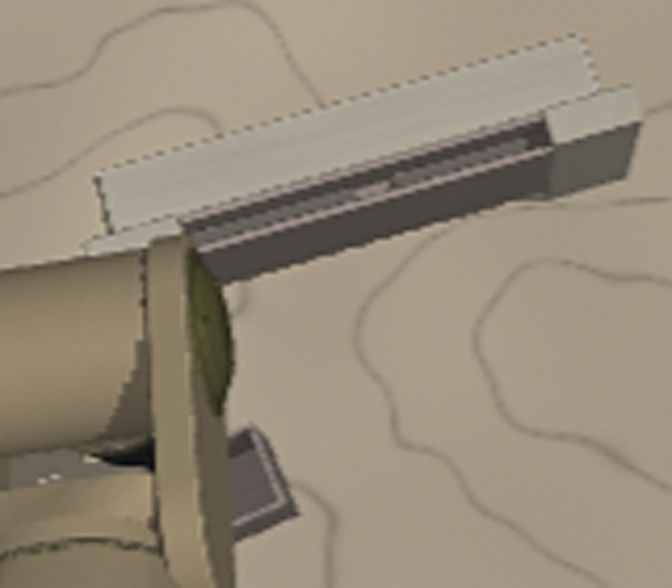

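The holder hangs upright in the grip, with its foot at about z = 0.148 and clear of the counter. Next I'll move to a pose in front of the rail, offset so that the wrist camera looks into the mid channel.

```bash
python3 - <<'E'
from h import *
go([.5975,-.0352,.190],12.6)
E
```

```text
t 4.4 units [ 1.775 -0.077 -9.143] spin 1.343 yaw now 20.66 w 0.0093 tcp [0.4754 0.163  0.1879]
```

{"api": "jog_arm", "payload": {"series": [[0,0.1,-0.05,-0.7,0.2],[0,0.3,-0.1,-2.0,0.4],[0,0.6,-0.1,-3.4,0.7],[0,0.9,-0.1,-4.9,1.0],[0,1.2,-0.1,-6.4,1.2],[0,1.5,-0.1,-7.8,1.34],[0,1.7,-0.1,-8.8,1.34],[0,1.77,-0.1,-9.14,1.34]]}}

```text
time: 5.2
tool_pos: [0.5979, -0.0373, 0.1894]
tool_rot: [[0.976, -0.001, -0.216], [0.216, -0.001, 0.976], [-0.001, -1.0, -0.0]]
contact_force: [-0.1, -0.3, -2.5]
width: 0.0099
```

{"api": "jog_arm", "payload": {"series": [[0,0,0,0,0],[0,0,0,0,0],[0,0,0,0,0],[0,0,0,0,0],[0,0,0,0,0],[0,0,0,0,0],[0,0,0,0,0],[0,0,0,0,0]]}}

```text
time: 6.0
tool_pos: [0.5979, -0.0373, 0.1895]
tool_rot: [[0.976, -0.001, -0.216], [0.216, -0.001, 0.976], [-0.001, -1.0, -0.0]]
contact_force: [0.2, -0.3, -3.3]
width: 0.0092
```

```bash
python3 - <<'E'
from h import *
import pickle
go([.5975,-.0352,.190],12.6)
print(ctrl.sense()['contact_force'],ctrl.sense()['tool_rot'])
c=grab('wrist','w4.png'); pickle.dump(c,open('w4.pkl','wb'))
for p in [(-.125,0,.124),(0,0,.124),(.125,0,.124),(0,.013,.1)]:
  y,x,z=p; w=np.array([.631,.044,0])+np.array([.976*x-.2187*y,.2187*x+.976*y,z]); print(p,np.round(proj(c,w)))
E
```

```text
t 6.0 units [ 0.002 -0.022  0.084] spin -0.017 yaw now 12.5 w 0.0092 tcp [ 0.5979 -0.0373  0.1895]
[ 0.2052111  -0.30056482 -3.30515226] [[ 9.76310945e-01 -9.52227735e-04 -2.16370125e-01]
 [ 2.16369629e-01 -5.97717662e-04  9.76311337e-01]
 [-1.05899898e-03 -9.99999368e-01 -3.77525134e-04]]
(-0.125, 0, 0.124) [325. 270.]
(0, 0, 0.124) [338.  95.]
(0.125, 0, 0.124) [ 361. -177.]
(0, 0.013, 0.1) [349.  93.]
```

View pics/w4.png

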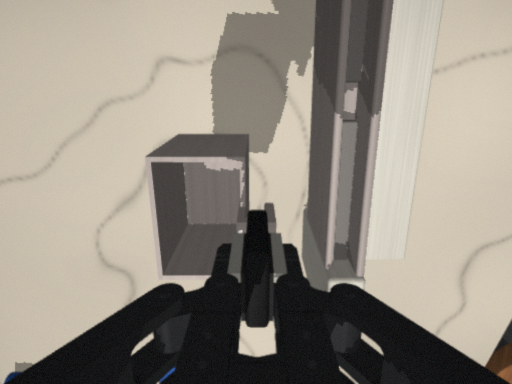

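The wrist view shows the channel, with a lit notch at about (348, 82–118) that must be the recess. The channel's -y end is at (345, 262). I'll zoom in.

```bash
python3 - <<'E'
from h import *
a=cv2.imread('pics/w4.png')
for n,r in(('a',(50,150)),('b',(200,300))):
  z=np.clip(a[r[0]:r[1],295:395].astype(float)*1.5,0,255).astype(np.uint8)
  cv2.imwrite('pics/w4%s.png'%n,cv2.resize(z,None,fx=6,fy=6,interpolation=cv2.INTER_CUBIC))
E
```

```text
(no output)
```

View pics/w4a.png

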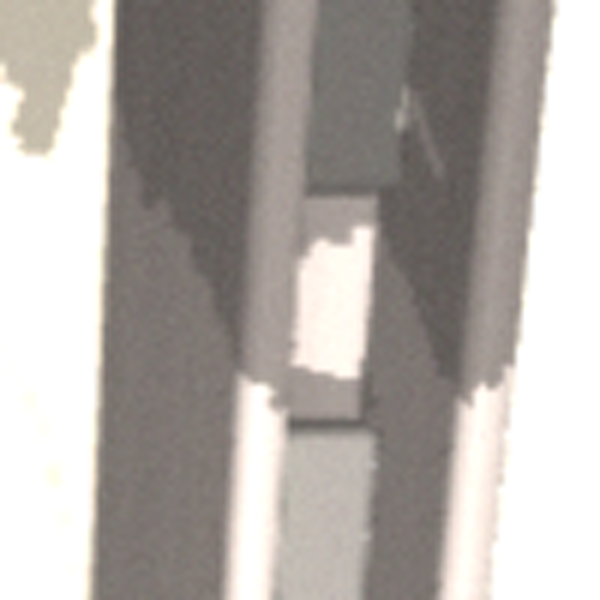

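View pics/w4b.png

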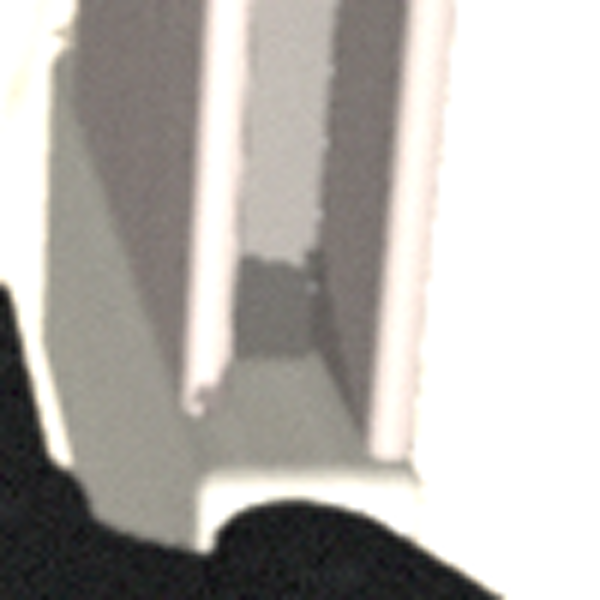

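```bash
python3 - <<'E'
from h import *
import pickle
c=pickle.load(open('w4.pkl','rb'))
def P(x,y,z,r0): return plane(c,295+(x+.5)/6-.5,r0+(y+.5)/6-.5,z)
A=lambda x,y,z:P(x,y,z,50); B=lambda x,y,z:P(x,y,z,200)
f1,f2=A(265,20,.124),B(185,380,.124)
d=f1-f2; print('lip front',f1,f2,'yaw',np.degrees(np.arctan2(-d[0],d[1])))
i1,i2=A(316,20,.124),B(240,200,.124)
y=d[:2]/np.linalg.norm(d[:2]); x=np.array([y[1],-y[0]])
for n,p in [('lipin',i1),('lipin',i2),('end lip',B(200,410,.124)),('bw end',B(390,457,.134)),('bw front',A(496,20,.134)),('bw front',B(390,200,.134)),('bw back',A(555,20,.134)),
 ('floor end',B(275,357,.11)),
 ('rec hi',A(350,187,.11)),('rec lo',A(325,432,.11)),('bot hi',A(345,192,.1)),('bot lo',A(325,420,.1))]:
  q=p[:2]-f2[:2]; print(n,p.round(4),'rx',round(q@x*1e3,1),'ry from f2',round(q@y*1e3,1))
E
```

```text
lip front [0.62411247 0.06686442 0.124     ] [ 0.65686037 -0.0725864   0.124     ] yaw 13.215578373190102
lipin [0.629  0.0679 0.124 ] rx 5.0 ry from f2 143.2
lipin [ 0.6564 -0.0476  0.124 ] rx 5.2 ry from f2 24.4
end lip [ 0.6598 -0.0762  0.124 ] rx 2.1 ry from f2 -4.2
bw end [ 0.6796 -0.0717  0.134 ] rx 22.4 ry from f2 -4.3
bw front [0.6432 0.0702 0.134 ] rx 19.3 ry from f2 142.2
bw front [ 0.6692 -0.0396  0.134 ] rx 19.5 ry from f2 29.3
bw back [0.6486 0.0714 0.134 ] rx 24.9 ry from f2 142.0
floor end [ 0.6725 -0.0744  0.11  ] rx 14.8 ry from f2 -5.4
rec hi [0.6411 0.0545 0.11  ] rx 13.7 ry from f2 127.3
rec lo [0.6465 0.0288 0.11  ] rx 13.1 ry from f2 101.1
bot hi [0.6434 0.0544 0.1   ] rx 16.0 ry from f2 126.7
bot lo [0.6491 0.0295 0.1   ] rx 15.8 ry from f2 101.2
```

```bash
python3 - <<'E'
from h import *
import pickle
c=pickle.load(open('w4.pkl','rb'))
s=ctrl.sense(); p=s['tool_pos'];R=s['tool_rot']
t=lambda x,y,z:np.round(proj(c,p+x*R[:,0]+y*R[:,2]+np.array([0,0,z])),1)
print('tab top corners',[t(a,b,.0111+.0225) for a in(-.005,.005) for b in(-.018,.018)])
print('tongue upper/bridge top +y end',[t(a,.010,.0111-.0225) for a in(.004,.010)],'foot',[t(a,.010,.0111-.0525) for a in(.004,.010)])
bx=[t(-.035+a,b,.0111-.0445) for a in(-.028,.028) for b in(-.04,.04)];print('box rim',bx)
a=cv2.imread('pics/w4.png')
z=np.clip(a[125:335,140:290].astype(float)*2+15,0,255).astype(np.uint8)
cv2.imwrite('pics/w4c.png',cv2.resize(z,None,fx=2.8,fy=2.8,interpolation=cv2.INTER_CUBIC))
z=np.clip(a[190:270,225:305].astype(float)*2.5+15,0,255).astype(np.uint8)
cv2.imwrite('pics/w4d.png',cv2.resize(z,None,fx=7,fy=7,interpolation=cv2.INTER_CUBIC))
E
```

```text
tab top corners [array([245.8, 330.5]), array([244.8, 253.8]), array([269.8, 330.6]), array([271. , 253.9])]
tongue upper/bridge top +y end [array([265.5, 223. ]), array([276.9, 223. ])] foot [array([264.3, 202.2]), array([274.1, 202.2])]
box rim [array([158.5, 280.3]), array([144.9, 157.2]), array([246.7, 280.1]), array([245.3, 157.3])]
```

View pics/w4c.png

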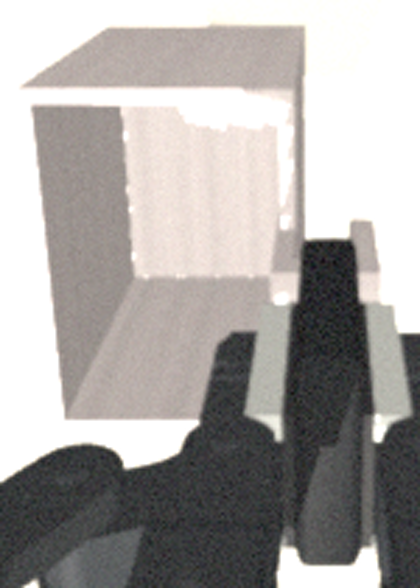

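View pics/w4d.png

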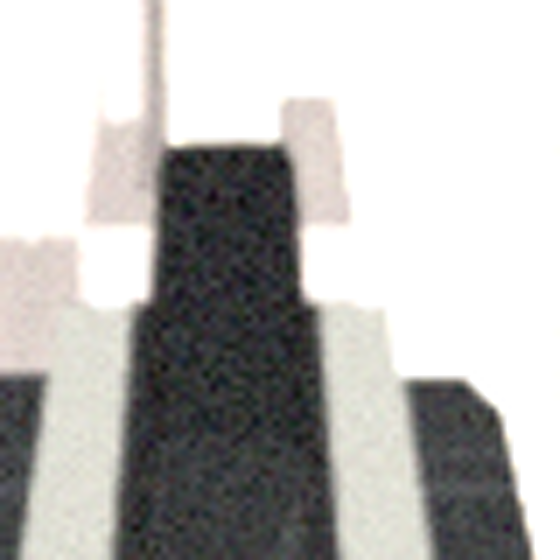

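Tongue foot is at cols 265–273, row 204, against a predicted 264–274, 202. So the wrist camera agrees with the tool frame to about 1 mm. The recess centre is about (0.644, 0.042), rail y about -6 mm, with a measured length of 26 mm against 25 mm given. The target tool position is (0.6356, 0.0396) at yaw 13°. I'll move alongside first, then forward at height.

```bash
python3 - <<'E'
from h import *
x=np.array([.974,.2286]);t=np.array([.6356,.0396])
go([*(t-.05*x),.193],13.0)
go([*t,.193],13.0)
E
```

```text
t 6.05 units [ 0.136 -0.144  2.652] spin -0.085 yaw now 12.49 w 0.0096 tcp [ 0.5979 -0.0373  0.1894]
t 6.05 units [ 2.137 -0.147  2.677] spin -0.085 yaw now 12.49 w 0.0096 tcp [ 0.5979 -0.0373  0.1894]
```

{"api": "jog_arm", "payload": {"series": [[0,0.05,-0.15,0.5,-0.08],[0,0.1,-0.15,1.2,-0.08],[0,0.13,-0.15,2.0,-0.08],[0,0.3,-0.15,2.5,-0.08],[0,0.8,-0.15,2.68,-0.08],[0,1.4,-0.15,2.68,-0.08],[0,1.9,-0.15,2.68,-0.08],[0,2.14,-0.15,2.68,-0.08]]}}

```text
time: 6.85
tool_pos: [0.6363, 0.0408, 0.1928]
tool_rot: [[0.974, -0.001, -0.225], [0.225, -0.0, 0.974], [-0.001, -1.0, -0.0]]
contact_force: [0.1, 0.8, -3.1]
width: 0.0097
```

```bash
python3 - <<'E'
from h import *
import pickle
go([.6356,.0396,.193],13.0)
c=grab('wrist','w5.png'); pickle.dump(c,open('w5.pkl','wb'))
c=grab('scene','s5.png'); pickle.dump(c,open('s5.pkl','wb'))
a=cv2.imread('pics/s5.png')[90:290,215:365]
cv2.imwrite('pics/s5z.png',cv2.resize(a,None,fx=3,fy=3,interpolation=cv2.INTER_CUBIC))
E
```

```text
t 6.85 units [-0.038 -0.007 -0.042] spin 0.004 yaw now 13.03 w 0.0097 tcp [0.6363 0.0408 0.1928]
```

View pics/w5.png

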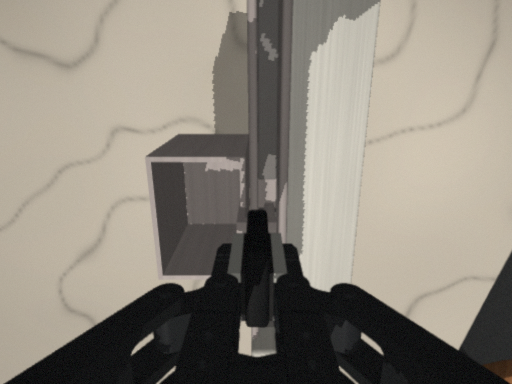

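View pics/s5z.png

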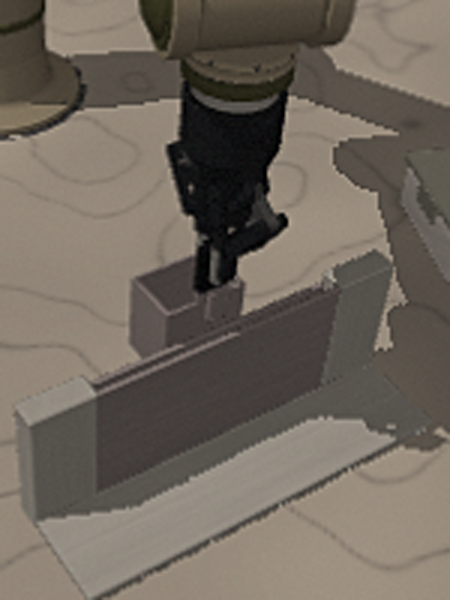

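```bash
python3 - <<'E'
from h import *
a=cv2.imread('pics/w5.png')
z=np.clip(a[140:240,225:305].astype(float)*2+10,0,255).astype(np.uint8)
cv2.imwrite('pics/w5z.png',cv2.resize(z,None,fx=6,fy=6,interpolation=cv2.INTER_CUBIC))
E
```

```text
(no output)
```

View pics/w5z.png

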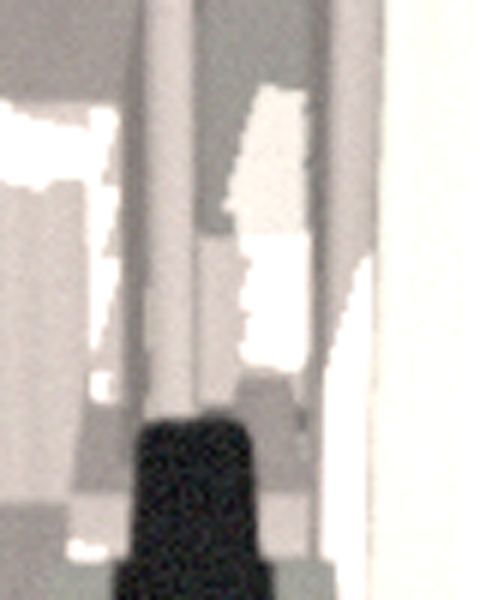

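```bash
python3 - <<'E'
from h import *
import pickle
c=pickle.load(open('w5.pkl','rb'))
def A(x,y,z): return plane(c,225+(x+.5)/6-.5,140+(y+.5)/6-.5,z)
s=ctrl.sense();p=s['tool_pos'];R=s['tool_rot']
for n,q in [('lipf',A(145,50,.124)),('lipf',A(147,350,.124)),('lipb',A(193,200,.124)),('bwf',A(330,200,.134)),('bwb',A(382,200,.134)),('rechi',A(250,236,.11)),('foot tongue hi-y L',A(240,376,.1514)),('R',A(293,376,.1514))]:
  d=(q-p); print(n,q.round(4),'dx',round(d@R[:,0]*1e3,1),'dz',round(d@R[:,2]*1e3,1))
E
```

```text
lipf [0.6218 0.0766 0.124 ] dx -5.5 dz 38.4
lipf [0.6298 0.042  0.124 ] dx -5.5 dz 2.9
lipb [0.6309 0.0609 0.124 ] dx -0.1 dz 21.1
bwf [0.6448 0.0671 0.134 ] dx 14.7 dz 24.0
bwb [0.6502 0.0684 0.134 ] dx 20.4 dz 24.0
rechi [0.6396 0.0541 0.11  ] dx 6.8 dz 12.6
foot tongue hi-y L [0.6381 0.0515 0.1514] dx 4.7 dz 10.3
R [0.6434 0.0527 0.1514] dx 10.1 dz 10.3
```

The relative measurements agree with the part sizes. The lip spans tool x -5.5 to 0 (ideal -4.5), so I'll shift -1 mm. The recess edge is at +12.6 and the tongue edge at +10.3, which leaves the tongue centred in the recess. I'll lower to just below the lip top.

{"api": "jog_arm", "payload": {"series": [[0,-0.04,0,0,0],[0,-0.04,0.2,0,0],[0,-0.04,0.5,0,0],[0,-0.04,0.8,0,0],[0,-0.04,1.0,0,0],[0,-0.04,1.1,0,0],[0,-0.04,1.2,0,0],[0,-0.04,1.2,0,0]]}}

```text
time: 7.75
tool_pos: [0.6348, 0.0402, 0.1625]
tool_rot: [[0.974, -0.002, -0.225], [0.225, -0.001, 0.974], [-0.002, -1.0, -0.0]]
contact_force: [-0.0, 0.7, -2.3]
width: 0.0095
```

```bash
python3 - <<'E'
from h import *
import pickle
go([.6353,.0406,.193],13.0)
print(ctrl.sense()['contact_force'],ctrl.sense()['moment'])
c=grab('wrist','w6.png'); pickle.dump(c,open('w6.pkl','wb'))
a=cv2.imread('pics/w6.png')
z=np.clip(a[140:240,225:305].astype(float)*2+10,0,255).astype(np.uint8)
cv2.imwrite('pics/w6z.png',cv2.resize(z,None,fx=6,fy=6,interpolation=cv2.INTER_CUBIC))
E
```

```text
t 7.75 units [ 0.022 -1.221  0.013] spin 0.003 yaw now 13.02 w 0.0095 tcp [0.6348 0.0402 0.1625]
[-0.03107703  0.67628578 -2.25120326] [ 0.0556415  -0.05890258  0.0484453 ]
```

View pics/w6z.png

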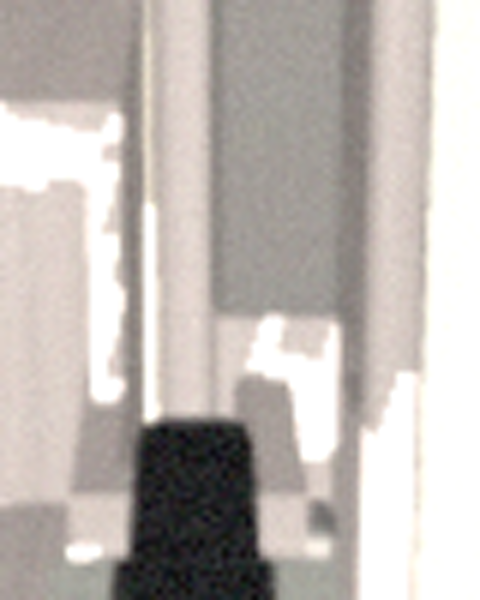

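The foot is now about 3 mm below the lip top, inside the channel, and the force shows only the holder's weight. The recess edge is at zoom row 316 and the foot edge at row 376. I'll check that offset.

```bash
python3 - <<'E'
from h import *
import pickle
c=pickle.load(open('w6.pkl','rb'))
def A(x,y,z): return plane(c,225+(x+.5)/6-.5,140+(y+.5)/6-.5,z)
s=ctrl.sense();p=s['tool_pos'];R=s['tool_rot']
for n,q in [('lipf',A(157,200,.124)),('lipb',A(211,200,.124)),('bwf',A(372,200,.134)),('rechi',A(260,316,.11)),('rechi',A(260,319,.11)),('foot L',A(240,376,.1211)),('R',A(290,376,.1211))]:
  d=(q-p); print(n,'dx',round(d@R[:,0]*1e3,1),'dz',round(d@R[:,2]*1e3,1))
E
```

```text
lipf dx -4.2 dz 29.5
lipb dx 1.1 dz 29.5
bwf dx 15.8 dz 32.4
rechi dx 6.5 dz 12.6
rechi dx 6.5 dz 12.3
foot L dx 4.1 dz 10.0
R dx 9.2 dz 10.0
```

Still centred: the recess edge is at +12.5 and the foot edge at +10.0. I'll lower gently to just above the floor.

{"api": "jog_arm", "payload": {"series": [[0,0,0.06,0,0],[0,0,0.12,0,0],[0,0,0.18,0,0],[0,0,0.24,0,0],[0,0,0.28,0,0],[0,0,0.32,0,0],[0,0,0.34,0,0],[0,0,0.34,0,0]]}}

```text
time: 8.6
tool_pos: [0.6349, 0.0401, 0.1542]
tool_rot: [[0.974, -0.001, -0.225], [0.225, -0.0, 0.974], [-0.001, -1.0, -0.0]]
contact_force: [-0.2, -0.1, -3.0]
width: 0.0093
```

{"api": "jog_arm", "payload": {"series": [[0,0,0.02,0,0],[0,0,0.04,0,0],[0,0,0.06,0,0],[0,0,0.08,0,0],[0,0,0.1,0,0],[0,0,0.12,0,0],[0,0,0.14,0,0],[0,0,0.14,0,0]]}}

```text
time: 9.4
tool_pos: [0.6348, 0.0401, 0.1506]
tool_rot: [[0.974, -0.001, -0.225], [0.225, -0.0, 0.974], [-0.001, -1.0, -0.0]]
contact_force: [0.5, -0.2, -2.3]
width: 0.0096
```

The foot is at about 0.109, level with the channel floor, with no contact yet. I'll continue slowly.

{"api": "jog_arm", "payload": {"series": [[0,0,0.02,0,0],[0,0,0.04,0,0],[0,0,0.06,0,0],[0,0,0.08,0,0],[0,0,0.1,0,0],[0,0,0.12,0,0],[0,0,0.14,0,0],[0,0,0.14,0,0]]}}

```text
time: 10.2
tool_pos: [0.6348, 0.0401, 0.1471]
tool_rot: [[0.974, -0.002, -0.225], [0.225, -0.0, 0.974], [-0.002, -1.0, -0.0]]
contact_force: [-0.2, 0.2, -2.4]
width: 0.01
```

```bash
python3 - <<'E'
from h import *
s=ctrl.sense();print(s['tool_pos'],s['contact_force'],s['moment'],s['width'])
E
```

```text
[0.63480731 0.04012417 0.14705083] [-0.23139769  0.15702435 -2.437568  ] [ 0.02086872 -0.059575   -0.02908831] 0.010029259208365568
```

{"api": "jog_arm", "payload": {"series": [[0,0,0.02,0,0],[0,0,0.04,0,0],[0,0,0.06,0,0],[0,0,0.08,0,0],[0,0,0.1,0,0],[0,0,0.12,0,0],[0,0,0.14,0,0],[0,0,0.14,0,0]]}}

```text
time: 11.0
tool_pos: [0.6347, 0.0402, 0.1434]
tool_rot: [[0.974, -0.002, -0.225], [0.225, -0.0, 0.974], [-0.002, -1.0, -0.0]]
contact_force: [-0.6, -0.5, -3.1]
width: 0.0093
```

{"api": "jog_arm", "payload": {"series": [[0,0,0.01,0,0],[0,0,0.02,0,0],[0,0,0.03,0,0],[0,0,0.03,0,0],[0,0,0.04,0,0],[0,0,0.04,0,0],[0,0,0.04,0,0],[0,0,0.04,0,0]]}}

```text
time: 11.8
tool_pos: [0.6348, 0.0402, 0.1425]
tool_rot: [[0.974, -0.002, -0.225], [0.225, -0.0, 0.974], [-0.002, -1.0, -0.0]]
contact_force: [-0.0, -0.0, -2.2]
width: 0.0098
```

{"api": "jog_arm", "payload": {"series": [[0,0,0.01,0,0],[0,0,0.01,0,0],[0,0,0.02,0,0],[0,0,0.02,0,0],[0,0,0.03,0,0],[0,0,0.03,0,0],[0,0,0.04,0,0],[0,0,0.04,0,0]]}}

```text
time: 12.6
tool_pos: [0.6347, 0.0402, 0.1414]
tool_rot: [[0.974, -0.002, -0.225], [0.225, -0.0, 0.974], [-0.002, -1.0, -0.0]]
contact_force: [0.1, 0.9, -2.9]
width: 0.0094
```

```bash
python3 - <<'E'
from h import *
s=ctrl.sense();print(s['tool_pos'],s['contact_force'],s['moment'],s['width'])
E
```

```text
[0.63474326 0.04015285 0.14138792] [ 0.08616246  0.85499695 -2.86977324] [-0.0634481  -0.06838014 -0.01484634] 0.009350083608108298
```

{"api": "jog_arm", "payload": {"series": [[0,0,0.01,0,0],[0,0,0.01,0,0],[0,0,0.02,0,0],[0,0,0.02,0,0],[0,0,0.02,0,0],[0,0,0.02,0,0],[0,0,0.02,0,0],[0,0,0.02,0,0]]}}

```text
time: 13.4
tool_pos: [0.6348, 0.0401, 0.1413]
tool_rot: [[0.974, -0.001, -0.225], [0.225, -0.001, 0.974], [-0.001, -1.0, -0.0]]
contact_force: [-2.0, -0.3, 4.2]
width: 0.0095
```

{"api": "jog_arm", "payload": {"series": [[0,0,0.01,0,0],[0,0,0.01,0,0],[0,0,0.02,0,0],[0,0,0.02,0,0],[0,0,0.02,0,0],[0,0,0.02,0,0],[0,0,0.02,0,0],[0,0,0.02,0,0]]}}

```text
time: 14.2
tool_pos: [0.6349, 0.0401, 0.1413]
tool_rot: [[0.974, -0.001, -0.225], [0.225, -0.001, 0.974], [-0.001, -1.0, -0.0]]
contact_force: [-4.1, 0.4, 6.1]
width: 0.0091
```

```bash
python3 - <<'E'
from h import *
import pickle
c=grab('wrist','w7.png'); pickle.dump(c,open('w7.pkl','wb'))
s=ctrl.sense();print(s['tool_pos'],s['contact_force'],s['moment'],s['width'])
a=cv2.imread('pics/w7.png')
z=np.clip(a[140:240,225:305].astype(float)*2+10,0,255).astype(np.uint8)
cv2.imwrite('pics/w7z.png',cv2.resize(z,None,fx=6,fy=6,interpolation=cv2.INTER_CUBIC))
E
```

```text
[0.63486438 0.04015031 0.1413332 ] [-4.26471429  0.10072407  6.50744946] [ 0.05499796  0.61393053 -0.00742522] 0.009251527444795947
```

View pics/w7z.png

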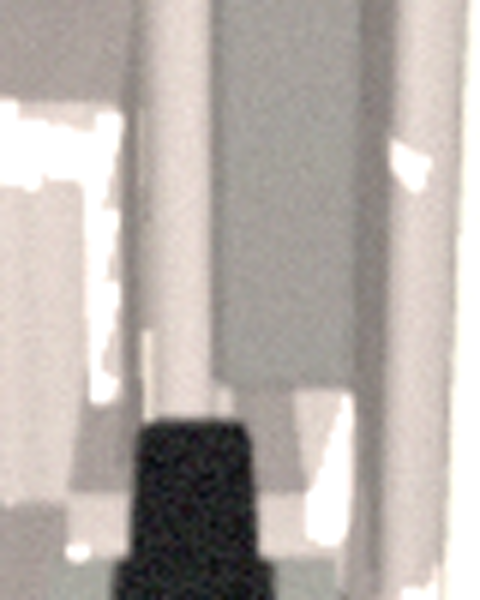

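Firm contact with the foot at z = 0.100: upward force of about 9 N beyond the weight, and the foot's edge is hidden below the floor edge at zoom row 385. It is home, so I'll relax and open.

{"api": "jog_arm", "payload": {"series": [[0,0,-0.01,0,0],[0,0,-0.02,0,0],[0,0,-0.02,0,0],[0.15,0,-0.02,0,0],[0.2,0,-0.02,0,0],[0.35,0,-0.02,0,0],[0.4,0,-0.02,0,0],[0.4,0,-0.02,0,0]]}}

```text
time: 15.05
tool_pos: [0.6349, 0.0401, 0.1418]
tool_rot: [[0.974, -0.001, -0.225], [0.225, -0.001, 0.974], [-0.001, -1.0, -0.0]]
contact_force: [-0.7, 0.3, 0.1]
width: 0.0342
```

```bash
python3 - <<'E'
from h import *
c=grab('wrist','w8.png')
s=ctrl.sense();print(s['tool_pos'],s['contact_force'],s['moment'],s['width'])
E
```

```text
[0.63488932 0.04013842 0.14186765] [-0.35730602 -0.62124025  0.27632544] [-0.01864462  0.00328352  0.007396  ] 0.03425227023511568
```

View pics/w8.png

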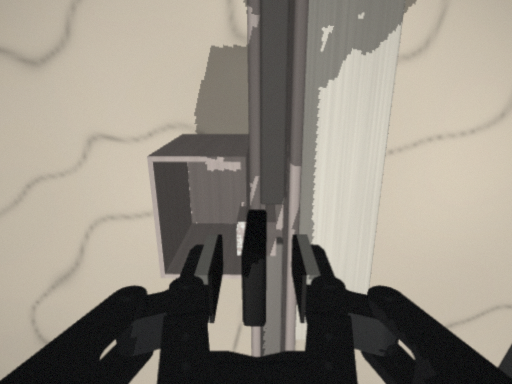

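The pads stand clear on both sides of the tab at (255, 210–325), and the force is near zero. I'll retract straight up.

{"api": "jog_arm", "payload": {"series": [[0.4,0,-0.2,0,0],[0.4,0,-0.6,0,0],[0.4,0,-1.1,0,0],[0.4,0,-1.7,0,0],[0.4,0,-2.4,0,0],[0.4,0,-3.0,0,0],[0.4,0,-3.4,0,0],[0.4,0,-3.5,0,0]]}}

```text
time: 15.9
tool_pos: [0.6353, 0.0402, 0.2312]
tool_rot: [[0.974, 0.002, -0.225], [0.225, -0.001, 0.974], [0.001, -1.0, -0.001]]
contact_force: [-0.9, 0.9, 0.8]
width: 0.0343
```

```bash
python3 - <<'E'
from h import *
import pickle
s=ctrl.sense();print(s['time'],s['tool_pos'],s['contact_force'])
c=grab('wrist','w9.png');pickle.dump(c,open('w9.pkl','wb'))
d=grab('scene','s9.png')
cv2.imwrite('pics/s9z.png',cv2.resize(cv2.imread('pics/s9.png')[140:290,215:365],None,fx=4,fy=4,interpolation=cv2.INTER_CUBIC))
# expected tab top centre if home: rail foot
print('expected tab top if seated',proj(c,(.635,.0402,.175)),proj(d,(.635,.0402,.175)))
E
```

```text
15.9 [0.6353298  0.04019058 0.23117469] [-0.89953685  0.86659627  0.82361733]
expected tab top if seated (np.float64(257.0602189940384), np.float64(207.9758710285)) (np.float64(285.1340277329153), np.float64(185.4944304587168))
```

View pics/w9.png

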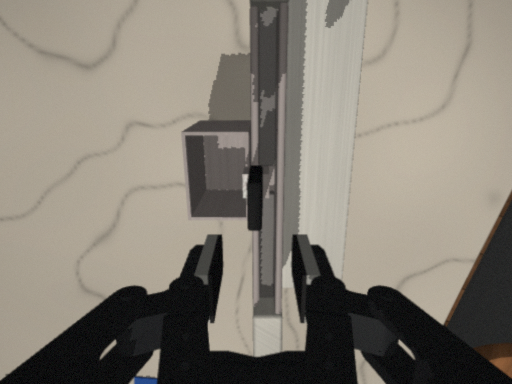

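View pics/s9z.png

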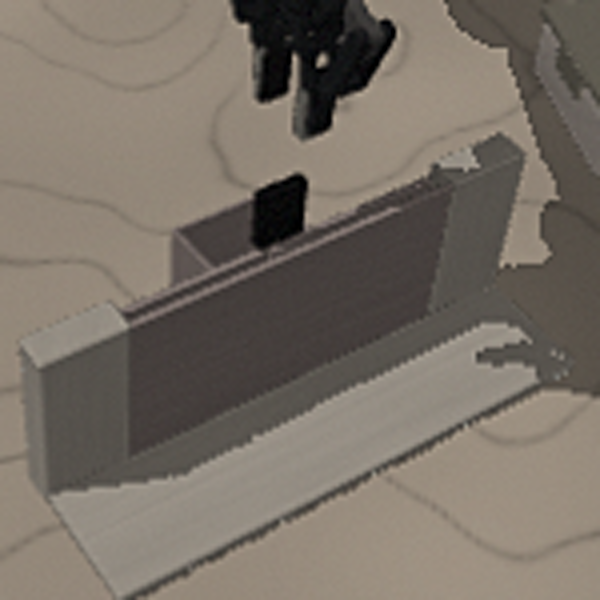

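The holder hangs on the lip, with the tab top at about (255, 200) against an expected (257, 208), and the gripper is about 55 mm above it. I'll wait, check that nothing moves, and then hand in.

{"api": "jog_arm", "payload": {"series": [[0.4,0,0,0,0],[0.4,0,0,0,0],[0.4,0,0,0,0],[0.4,0,0,0,0],[0.4,0,0,0,0],[0.4,0,0,0,0],[0.4,0,0,0,0],[0.4,0,0,0,0]]}}

```text
time: 16.8
tool_pos: [0.6349, 0.0402, 0.2296]
tool_rot: [[0.974, -0.001, -0.225], [0.225, -0.001, 0.974], [-0.001, -1.0, -0.001]]
contact_force: [-0.9, -1.0, 0.1]
width: 0.034
```

```bash
python3 - <<'E'
from h import *
c=grab('scene','s10.png'); a=cv2.imread('pics/s9.png').astype(int);b=c['img'].astype(int)
print('holder region diff',np.abs(a-b)[180:225,255:300].mean(), 'bg',np.abs(a-b)[300:,:200].mean())
o=cv2.imread('pics/scene0.png').astype(int)
print('cup/spatula diff',np.abs(o-b)[185:285,60:155].mean(),'jar',np.abs(o-b)[180:228,375:412].mean())
for c2 in('wrist',):
  d=grab(c2,'w10.png'); e=cv2.imread('pics/w9.png').astype(int); print('wrist holder diff',np.abs(e-d['img'])[120:230,180:280].mean())
ctrl.close_job()
E
```

```text
holder region diff 1.3758024691358024 bg 1.0304563492063492
cup/spatula diff 6.521543859649123 jar 24.54710960960961
wrist holder diff 6.176545454545455
the job is handed in; nothing more can be done
```

View pics/s10.png

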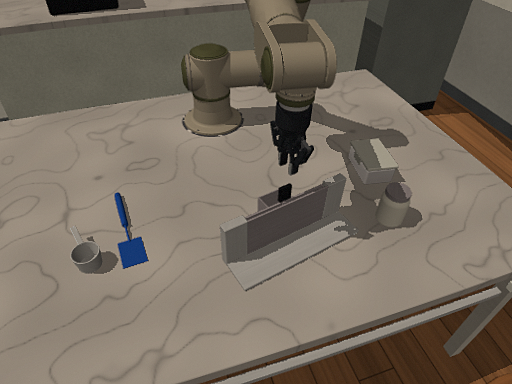

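The holder is hanging on the rail with its tongue in the seat recess, released, and I handed the job in at about 17 s. No verdict was reported.

**What I did:** I gripped the tab, lifted the holder and found the recess with the wrist camera, about 6 mm to -y of mid-rail. Because the recess was visible, I lowered straight into it in small steps and did not slide along the channel to feel for it. I relaxed the grip slightly, opened the fingers and rose straight up.

**Last checks:**
- **Seating:** the tongue's foot passed the 110 mm channel floor with no contact and stopped at about 100 mm. The force there was about 10 N between holder and rail, under the 30 N limit. This height comes from the tool position, not from a direct sight of the foot.
- **Release and stillness:** tool force was near zero after opening, and the gripper ended about 55 mm above the tab. The holder showed no motion in two scene pictures 0.8 s apart.
- **Bystanders:** the container, cup, spatula and jar look unmoved in the final picture.

**Checks that disagreed:**
- The tab top showed about 8 pixels (roughly 4 mm) from its predicted spot in the wrist view after release; I did not resolve that.
- The wrist view changed more between frames than the scene view, probably because the arm settled by about 1.6 mm.
- The image-difference check on the jar was high (24.5) and that on the cup and spatula was 6.5. I put the jar down to the arm's new shadow.
- Before the grasp, the top and wrist cameras differed by 4–7 mm on the tab; I used the wrist value.

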